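# Load a valve body into the checking fixture

## Robot

A 7-joint arm with a two-finger parallel gripper is mounted at the origin on the work surface. World frame = base frame: x ahead of the robot, y to its left, z up, the work surface at z = 0. Lengths are in m, angles in rad, forces in N, time in s.
With the tool pointing down it reaches from about 0.4 to 0.85 m from the base axis. Payload 10.4 kg.
Tool frame: the origin (TCP) lies at the very end of the fingers, on their centre line; the grasp point (between the pads) lies 19 mm behind it; z points along the fingers, y is the line along which they close (so a half turn about z gives the same grasp; the last joint's range is limited). The gripper opens to 87 mm and grips with 3 to 60 N. Pads are 19 mm wide; open, the fingers measure 117 mm over their backs; the gripper's body (75 mm by 190 mm) begins 51 mm behind the grasp point.
Start: joints at [-1.255, 0.332, -0.065, 1.46, 0.022, 1.35, -0.088], TCP at [0.208, 0.589, 0.223] pointing down, gripper open.
Joint ranges: [-2.6, 2.6], [-0.5, 2.12], [-1.47, 1.34], [0.16, 2.42], [-1.27, 4.41], [0.06, 2.06], [-2.6, 2.6]. Speed limits (rad/s): [2.22, 2.22, 2.79, 2.79, 3.14, 3.14, 3.14].

## Interface

Orientations are given as a unit quaternion [x, y, z, w].
In Python, from bench import * gives the robot as it stands.
- The arm moves only by the tool carry_out, never from a script. Its argument "deltas" is a list of rows, each an object with "hand": the finger opening in mm, from 0 to 87; "dp": the shift along the tool's x, y, z each as a share of 250 mm, from -1 to 1, a list of three; "spin": the turn about the tool's z as a share of pi rad, from -1 to 1. In form: [{"hand": hand, "dp": [dx, dy, dz], "spin": spin}, ...]. A call has 1 to 20 rows; each row is the pose to reach, as a shift and turn from the pose commanded when the call began, along the tool's axes at that moment, turning the shorter way round; what a row does not reach only later rows make up. A row lasts 1/10 s, in which the tool goes at most 50 mm and 8.59 degrees, less where a joint would pass 70% of its speed; a pose out of reach is approached as far as the arm can. A call with a number of a shift or a turn outside -1 to 1 is refused whole. A call with a gripper value outside its range is refused whole. The fingers move at their own pace and stop on an object; "force" is the grip in N (left out, the last holds). Time passes only in rows, so rows that repeat a pose let the fingers close. It gives the time, the measured TCP pose, the force, the opening and the grip force at its end, in the units of the state.
- read_state(): the state, without advancing time (a new reading comes with each control period).
- camera(name): name is "scene" or "top" or "wrist"; returns the picture (384x512x3 uint8, red, green, blue); there is no depth.
- get_calibration(name): a dict with "fx", "fy", "cx", "cy" (pixels), "R" (3x3) and "t" (3): a world point X has camera coordinates R X + t; the wrist camera has in their place "mount" (4x4, takes a point from camera to tool coordinates, whose origin is the TCP and whose axes are the flange's). Camera axes: x right, y down, z forward; pixel columns grow to the right and rows downward; lengths in m; the calibration is good to about 2 mm. The wrist camera is an equidistant fisheye: a pixel r from the principal point sees the ray r / f radians off the axis. A picture is of the moment at which its call begins: read the wrist's pose just before it. get_calibration takes no time and is no camera call.
- close_job(): hands the job in; it is judged then, once.
The state is a dict: "time": time; "joint_positions": joint angles; "joint_vel": joint speeds; "joint_torque": joint torques, N m; "ee_pos": TCP position; "eef_rot": TCP orientation; "ft_force": force on the tool from outside, world axes, zero at the start; "torque": the same for the moment, N m; "width": finger opening in m; "grip_force": force on a finger pad.
Only numpy, scipy, OpenCV 4.12 (cv2) and the standard library are available. Lean on these libraries where they do the work, as an engineer would, in place of code of your own. Each camera call takes 0.05 s, during which the arm holds its last target. There are 200 camera calls.

## Task

Pick up the aluminium valve body from the blue mat and set it down gently on the checking fixture, its two round ends lying fully home in the two V posts and its square middle between them (either end first, let go of it there). Then swing the red-handled hold-down lever all the way down over it. Leave the brass block and the other things on the bench where they are.

Things in the scene. Friction and masses are not known exactly. Their poses are not given: they have to be found in the camera images.
- valve: The aluminium valve body, about 0.31 kg: a bluish square block 36 x 36 mm and 56 mm long (along its own y) with a round bright journal 24 mm in diameter sticking out 47 mm from each end, 150 mm long in all along its own y. Symmetric end for end. Lies on the mat on one flat of the block. Origin: centre of the block's underside as it lies; z up.
- valve_mid (a point): Centre of the valve body, on its long axis (18 mm above the underside). Same axes as the body.
- manifold: Brass bystander on the mat, a 26 x 26 mm bar 110 mm long (along its own y); not to be moved. Origin: centre of its underside.
- fixture: The checking fixture, fixed to the bench: a dark base plate (100 mm in x, 12 mm thick, y from -85 to +150 mm) carrying two cream V posts at y = -50 and +50 mm (56 mm wide in x, 15 mm thick, 84 mm clear gap between them) and the lever's hinge cheeks at y = 104 to 140 mm (38 mm wide in x, 145 mm high). Origin: on the bench, below the point midway between the posts; z up.
- v_post (a point): Bottom of the V notch on the post at y = -50 mm, z = 83 mm of the fixture; the other post is alike. The 90-degree steel V opens upwards and runs along y; its rims are about 106 mm high, 23 mm either side of the middle.
- seat (a point): Where the centre of the valve body lies when it rests home in both V notches: fixture x = 0, y = 0, z = 100 mm. Same axes as the fixture; the valve's long axis then lies along y (either way round). Along y there are 14 mm of play either way before the square block fouls a post.
- hinge (a point): Centre of the lever's hinge pin, at fixture x = 0, y = 115 mm, z = 135 mm; the pin runs along the fixture's x.
- clamp (a joint): Hinge angle of the hold-down lever in rad: 0 = fully down, level, pointing along the fixture's -y over the valve body; 1.57 = straight up; greater leans away from the posts, stop at 2.0. Starts open, 1.5 to 1.9. Stays where it is left; needs about 2 N at the handle.
- clamp_grip (a point): Middle of the red handle on the lever, 130 mm from the hinge; the handle is 20 mm wide, 16 mm thick and reaches from 98 to 154 mm from the hinge. The lever bar before it is 14 mm wide and 12 mm thick. A rubber foot under the lever comes down to 2 mm above the flat of the seated block when shut.
- caliper: Bystander: digital caliper, 150 mm long, lying at the back. Origin: underside, centre of its beam.
- oil: Bystander: closed white bottle, 56 mm in diameter, 130 mm high, at the back right. Origin: centre of its underside.
- cup: Bystander: blue cup, 70 mm wide, 80 mm high, at the left. Origin: centre of its underside.
- driver: Bystander: screwdriver lying near the robot. Origin: underside, on its axis.
- spanner: Bystander: spanner lying at the back left. Origin: underside.
- brush: Bystander: brush lying at the right. Origin: underside.
Things that resemble listed ones, but are neither listed nor needed, are in the scene too. Of the things shaped like the valve, the aluminium one is meant.

How it is judged:
On the way, in this order (a step that is already met when the one before it is completed fails the run):
1. the valve body lies home in both V posts, let go, with the lever still open (x of valve_mid in the frame of seat between -0.004 and 0.004 m and y of valve_mid in the frame of seat between -0.018 and 0.018 m and z of valve_mid in the frame of seat between -0.004 and 0.004 m and angle between the y axis of valve and the y axis of fixture, either way round below 0.07 rad and contact force between the fingers and valve below 0.1 N and value of joint clamp above 0.5 rad), for 0.3 s.
2. the lever is swung fully down (value of joint clamp below 0.1 rad), for 0.2 s.
At the end, for the whole second after the job is handed in: The valve body rests in both V posts: its centre within 4 mm of the seat across and in height and 18 mm along the posts, its long axis within 0.07 rad of the fixture's y; let go and at rest; the lever within 0.1 rad of fully down (x of valve_mid in the frame of seat between -0.004 and 0.004 m and y of valve_mid in the frame of seat between -0.018 and 0.018 m and z of valve_mid in the frame of seat between -0.004 and 0.004 m and angle between the y axis of valve and the y axis of fixture, either way round below 0.07 rad and contact force between the fingers and valve below 0.1 N and value of joint clamp below 0.1 rad and linear speed of valve below 0.02 m/s); the robot touches nothing.
It fails at once if a loose bystander (brass block, caliper, bottle, cup, screwdriver, spanner, brush) is moved more than 25 mm (distance of any of manifold, caliper, oil, cup, driver, spanner, brush from where it was at the start of the episode above 0.025 m).
It fails at once if the valve body is dropped or rammed onto the fixture (over 60 N) (contact force between valve and fixture above 60 N).
It fails at once if the valve body is let fall (faster than 0.45 m/s, about 10 mm of fall, with no finger on it) (contact force between the fingers and valve below 0.1 N and linear speed of valve above 0.45 m/s).
It also fails if it takes over 69 s, if anything falls off the work surface, if the arm or the gripper's body presses on something with over 40 N, if the wrist force passes 120 N, or if a joint passes its speed limit or range.

## Working session

There is one attempt and no reset: what is moved stays moved. The work goes in short steps, Python scripts to look and compute and a tool call to move; the robot and the scene stay as the last step left them, time stands still between calls to the robot, and variables do not carry over. Pictures are saved under pics/ and viewed, at most 11 in all, crops included, and the job is handed in when it is done.

Besides the shell and the picture viewer there is one more tool, called after "Call:" as name(argument=value, ...) on one line, values as JSON. carry_out: Moves the arm, as the interface text tells. Its arguments: {"type":"object","properties":{"deltas":{"type":"array","items":{"type":"object","properties":{"hand":{"type":"number"},"dp":{"type":"array","items":{"type":"number","minimum":-1,"maximum":1}},"spin":{"type":"number","minimum":-1,"maximum":1}}}},"force":{"type":"number"}},"required":["deltas"]}

```bash
mkdir -p pics; python3 - <<'E'
from bench import *
import cv2,numpy as np
s=read_state();print(s)
a=camera("scene");b=camera("top")
cv2.imwrite("pics/scene.png",a[...,::-1]);cv2.imwrite("pics/top.png",b[...,::-1])
for n in("scene","top","wrist"):print(n,get_calibration(n))
E
```

```text
{'time': 0.0, 'joint_positions': array([-1.25461037,  0.33286226, -0.06471775,  1.46095794,  0.02162959,
        1.34991062, -0.08851522]), 'joint_vel': array([ 1.62905840e-03, -1.68305795e-03, -1.50376935e-04,  6.38657592e-04,
       -7.39593747e-04,  4.77511505e-04,  8.00114575e-05]), 'joint_torque': array([ 9.07950671e-04, -6.23271704e+01,  2.48331623e-02, -3.89895988e+01,
       -6.14898372e-02,  3.98736598e-02,  1.35968535e-04]), 'ee_pos': array([0.2075873 , 0.58909592, 0.22175207]), 'eef_rot': array([ 1.68569512e-01,  9.85689505e-01, -7.16705790e-04, -7.62229145e-05]), 'ft_force': array([-0.02217802, -0.82199396, -0.6621515 ]), 'torque': array([ 0.00364452, -0.05073833, -0.05863067]), 'grip_force': 0.0, 'width': 0.08708213957422149}
scene {'fx': 403.78561086736056, 'fy': 403.78561086736056, 'cx': 253.724615584783, 'cy': 184.82838178235667, 'R': array([[-0.27390144,  0.96152764, -0.02103789],
       [ 0.62000574,  0.15980842, -0.76814982],
       [-0.73523526, -0.22344095, -0.63992442]]), 't': array([ 0.15562986, -0.21867297,  1.5529853 ])}
top {'fx': 459.8004970126459, 'fy': 459.8004970126459, 'cx': 258.6781293928182, 'cy': 189.21034596943124, 'R': array([[-0.01084266, -0.99985816, -0.01288804],
       [-0.9937676 ,  0.01220483, -0.11080164],
       [ 0.11094322,  0.01160633, -0.99375897]]), 't': array([-0.00536727,  0.4829161 ,  1.31890866])}
wrist {'fx': 297.3186396354542, 'fy': 297.3186396354542, 'cx': 250.90023696911305, 'cy': 192.69339211033503, 'mount': array([[ 3.48078595e-04, -9.63562051e-01, -2.67484679e-01,
         7.26836902e-02],
       [ 9.99999275e-01,  6.43729262e-04, -1.01760873e-03,
        -2.22958445e-04],
       [ 1.15271687e-03, -2.67484131e-01,  9.63561576e-01,
        -1.62440658e-01],
       [ 0.00000000e+00,  0.00000000e+00,  0.00000000e+00,
         1.00000000e+00]])}
```

View pics/scene.png

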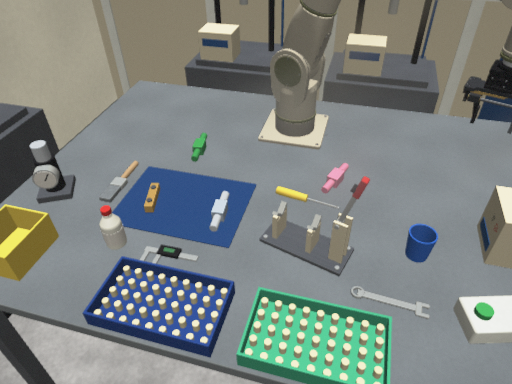

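View pics/top.png

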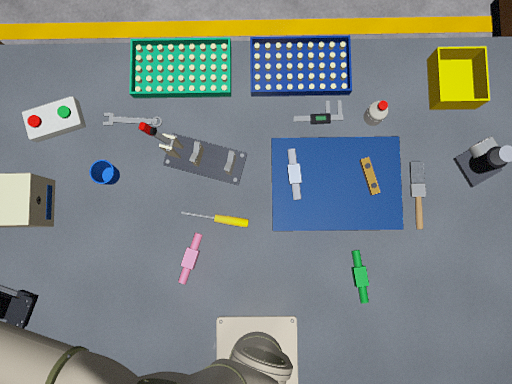

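Candidates in the top view: the bright thing on the mat at (294,174), a pink one at (190,258) and a green one at (360,276). The first is bare aluminium with a bluish block on the blue mat, so it fits. I'll confirm it in a crop and measure it there.

```bash
cat > h.py <<'E'
from bench import *
import cv2,numpy as np
from scipy.spatial.transform import Rotation as Ro
def ray(n,uv,st=None):
    c=get_calibration(n);uv=np.atleast_2d(np.float64(uv))
    q=(uv-[c["cx"],c["cy"]])/[c["fx"],c["fy"]]
    if n=="wrist":
        r=np.linalg.norm(q,axis=1,keepdims=True)+1e-12
        d=np.hstack([q/r*np.sin(r),np.cos(r)]);M=c["mount"];W=Ro.from_quat(st["eef_rot"]).as_matrix()
        return W@M[:3,3]+st["ee_pos"],d@(W@M[:3,:3]).T
    d=np.hstack([q,np.ones((len(q),1))]);return -c["R"].T@c["t"],d@c["R"]
def onz(n,uv,z,st=None):
    o,d=ray(n,uv,st);return o+d*((z-o[2])/d[:,2])[:,None]
def tri(o1,d1,o2,d2):
    A=np.stack([d1,-d2],1);s=np.linalg.lstsq(A,o2-o1,rcond=None)[0]
    return (o1+d1*s[0]+o2+d2*s[1])/2,np.linalg.norm(o1+d1*s[0]-o2-d2*s[1])
def proj(n,X):
    c=get_calibration(n);p=np.atleast_2d(X)@c["R"].T+c["t"];return p[:,:2]/p[:,2:]*c["fx"]+[c["cx"],c["cy"]]
def big(m,box):
    k=np.zeros_like(m);x0,y0,x1,y1=box;k[y0:y1,x0:x1]=m[y0:y1,x0:x1]
    n,l,s,c=cv2.connectedComponentsWithStats(k);i=1+np.argmax(s[1:,4]);return (l==i).astype(np.uint8),c[i],s[i]
E
python3 - <<'E'
from h import *
a=cv2.imread("pics/scene.png");b=cv2.imread("pics/top.png")
cv2.imwrite("pics/crop.png",np.vstack([cv2.resize(b[110:195,130:310],None,fx=4,fy=4,interpolation=2),cv2.resize(a[170:230,195:375],None,fx=4,fy=4,interpolation=2)]))
# valve
hsv=cv2.cvtColor(b,cv2.COLOR_BGR2HSV);m=((hsv[...,2]>140)&(hsv[...,1]<110)).astype(np.uint8)
k,c,s=big(m,(275,138,330,228));print("valve",c,s)
r=cv2.minAreaRect(np.argwhere(k)[:,::-1].astype(np.float32));print(r)
p=np.argwhere(k)[:,::-1];w=onz("top",p,0.028);print(w.mean(0));x,y,_,_=cv2.fitLine(w[:,:2].astype(np.float32),2,0,.01,.01)[:2].ravel().tolist()+[0,0];print("axis deg",np.degrees(np.arctan2(y,x)),np.ptp((w[:,:2]-w[:,:2].mean(0))@[x,y]))
R=[]
for n,im,bx in(("top",b,(135,118,158,136)),("scene",a,(345,170,375,205))):
    h=cv2.cvtColor(im,cv2.COLOR_BGR2HSV);m=(((h[...,0]<8)|(h[...,0]>172))&(h[...,1]>150)).astype(np.uint8)
    k,c,s=big(m,bx);print("red",n,c,s);o,d=ray(n,c);R+=[o,d[0]]
print(tri(*R))
E
```

```text
valve [294.234714   173.55226824] [287 148  15  52 507]
((294.5076904296875, 173.56153869628906), (51.84651565551758, 12.7755765914917), 82.87498474121094)
[ 0.52773889 -0.11571461  0.028     ]
axis deg 5.5768225305702686 0.15324412609187593
red top [144.76530612 127.55102041] [139 122  14  13  98]
red scene [365.27586207 179.65517241] [362 177   7   6  29]
(array([0.60871735, 0.26413028, 0.27569949]), np.float64(0.006346083797767855))
```

View pics/crop.png

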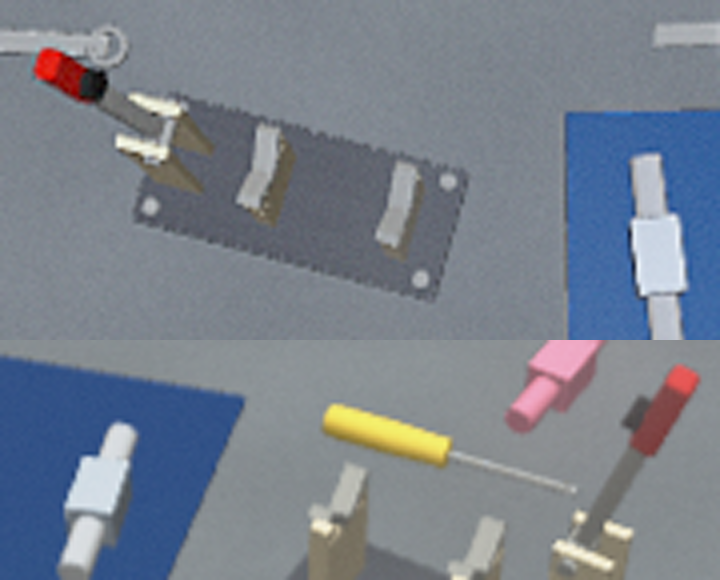

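The crop confirms it: the bright aluminium body with its bluish square block is the valve, at top (294,174), and its measured length of 153 mm fits. The red-handled lever leans away from the posts, with its handle end at top (145,127). Next I'll get the fixture pose.

```bash
cat >> h.py <<'E'
def go(tgt,ang,p=None,a=None,n=1):
    """print deltas from pose p, tool-x angle a (deg) to tgt in n calls (tool straight down)"""
    s=read_state();X=Ro.from_quat(s["eef_rot"]).as_matrix()[:,0]
    p=s["ee_pos"] if p is None else np.array(p,float);a=np.degrees(np.arctan2(X[1],X[0])) if a is None else a
    p0=p;da=(ang-a+180)%360-180
    for i in range(n):
        ai=np.radians(a+da*i/n);W=np.array([[np.cos(ai),np.sin(ai),0],[np.sin(ai),-np.cos(ai),0],[0,0,-1]])
        print("dp",np.round(W.T@(np.array(tgt)-p0)/n/.25,4),"spin",round(-da/n/180,4),"rows>=",np.ceil(max(np.linalg.norm(np.array(tgt)-p0)/n/.05,abs(da)/n/8.59)))
E
python3 - <<'E'
from h import *
c=np.array([(468,175),(436,300),(135,222),(172,95)])/4+[130,110]
w=onz("top",c,.012)[:,:2];print(w)
v=(w[2]+w[3]-w[0]-w[1]);v/=np.linalg.norm(v);print("yaw of +y",np.degrees(np.arctan2(v[1],v[0])),np.linalg.norm(w[2]-w[1]),np.linalg.norm(w[3]-w[0]),np.linalg.norm(w[0]-w[1]),"origin",w.mean(0)-v*.0325)
for q in((398,205),(262,168)): print(onz("top",np.array(q)/4+[130,110],.095))
go([.528,-.116,.2],5.6,n=3)
E
```

```text
[[0.59142938 0.02293702]
 [0.49774588 0.04740989]
 [0.5591461  0.2717456 ]
 [0.65542168 0.24502589]]
yaw of +y 74.31091560344005 0.23258654306908236 0.23112438250370357 0.09682726446644244 origin [0.56714721 0.11549044]
[[0.55494576 0.06906361 0.095     ]]
[[0.58250806 0.16450846 0.095     ]]
dp [-0.7154 -0.7448  0.0291] spin 0.287 rows>= 7.0
dp [-1.028   0.0991  0.0291] spin 0.287 rows>= 7.0
dp [-0.5599  0.8678  0.0291] spin 0.287 rows>= 7.0
```

Call:
carry_out(deltas=[{"hand": 87,"dp": [-0.715,-0.745,0.03],"spin": 0.287},{"hand": 87,"dp": [-0.715,-0.745,0.03],"spin": 0.287},{"hand": 87,"dp": [-0.715,-0.745,0.03],"spin": 0.287},{"hand": 87,"dp": [-0.715,-0.745,0.03],"spin": 0.287},{"hand": 87,"dp": [-0.715,-0.745,0.03],"spin": 0.287},{"hand": 87,"dp": [-0.715,-0.745,0.03],"spin": 0.287},{"hand": 87,"dp": [-0.715,-0.745,0.03],"spin": 0.287}], force=25)

```text
time: 0.8
ee_pos: [0.3153, 0.3528, 0.2151]
eef_rot: [0.584, 0.812, 0.0, -0.0]
ft_force: [-0.1, 0.2, -0.4]
width: 0.0871
grip_force: 0.0
```

Call:
carry_out(deltas=[{"hand": 87,"dp": [-1,0.1,0.03],"spin": 0.287},{"hand": 87,"dp": [-1,0.1,0.03],"spin": 0.287},{"hand": 87,"dp": [-1,0.1,0.03],"spin": 0.287},{"hand": 87,"dp": [-1,0.1,0.03],"spin": 0.287},{"hand": 87,"dp": [-1,0.1,0.03],"spin": 0.287},{"hand": 87,"dp": [-1,0.1,0.03],"spin": 0.287},{"hand": 87,"dp": [-1,0.1,0.03],"spin": 0.287}])

```text
time: 1.5
ee_pos: [0.4194, 0.1263, 0.2075]
eef_rot: [0.878, 0.48, -0.0, -0.0]
ft_force: [-0.8, 0.0, -0.0]
width: 0.0869
grip_force: 0.0
```

Call:
carry_out(deltas=[{"hand": 87,"dp": [-0.56,0.868,0.03],"spin": 0.287},{"hand": 87,"dp": [-0.56,0.868,0.03],"spin": 0.287},{"hand": 87,"dp": [-0.56,0.868,0.03],"spin": 0.287},{"hand": 87,"dp": [-0.56,0.868,0.03],"spin": 0.287},{"hand": 87,"dp": [-0.56,0.868,0.03],"spin": 0.287},{"hand": 87,"dp": [-0.56,0.868,0.03],"spin": 0.287},{"hand": 87,"dp": [-0.56,0.868,0.03],"spin": 0.287},{"hand": 87,"dp": [-0.56,0.868,0.03],"spin": 0.287}])

```text
time: 2.3
ee_pos: [0.5263, -0.1064, 0.1996]
eef_rot: [0.998, 0.055, -0.0, -0.0]
ft_force: [0.3, 0.2, 0.1]
width: 0.0872
grip_force: 0.0
```

```bash
python3 - <<'E'
from h import *
s=read_state();print(s["time"],s["ee_pos"],s["eef_rot"])
b=camera("wrist")[...,::-1].copy();cv2.imwrite("pics/w1.png",b)
hsv=cv2.cvtColor(b,cv2.COLOR_BGR2HSV);m=((hsv[...,2]>130)&(hsv[...,1]<110)).astype(np.uint8)
n,l,st,c=cv2.connectedComponentsWithStats(m)
for i in range(1,n):
    if st[i,4]>300:
        p=np.argwhere(l==i)[:,::-1];w=onz("wrist",p,.03,s)[:,:2];f=cv2.fitLine(w.astype(np.float32),2,0,.01,.01).ravel()
        print(c[i],st[i],w.mean(0),np.degrees(np.arctan2(f[1],f[0])),np.ptp((w-w.mean(0))@f[:2]))
E
```

```text
2.3 [ 0.52626101 -0.10639676  0.19955875] [ 9.98495952e-01  5.48227903e-02 -4.81631079e-04 -2.50683113e-04]
[220.05505355  96.22180146] [    0     0   512   252 80013] [ 0.62476886 -0.05912273] -78.379425 0.8581304630037028
[258.91791492 175.28849611] [ 243  112   34  129 3338] [ 0.5279238  -0.11613948] 5.7992744 0.1527436356195706
[424.48109966 192.45933562] [417 162  16  61 873] [ 0.53232795 -0.33591735] 16.14271 0.08452827132618237
[240.96680412 277.00835052] [  99  252  305   61 9700] [ 0.38947421 -0.10845775] -81.308876 0.4267400509728344
[504.5       371.8715847] [491 350  21  34 366] [ 0.08996655 -0.83203567] 41.651043 0.22527391000566302
```

View pics/w1.png

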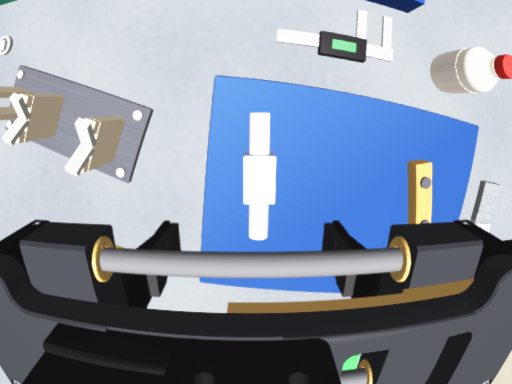

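The wrist view shows the valve at (259,175) and agrees with the top view: (0.528, -0.116), 5.7°. The brass block at (421,195) is clear of the fingers. I'll descend and grip.

Call:
carry_out(deltas=[{"hand": 87,"dp": [0.003,0.039,0.2],"spin": 0.003},{"hand": 87,"dp": [0.003,0.039,0.4],"spin": 0.003},{"hand": 87,"dp": [0.003,0.039,0.6],"spin": 0.003},{"hand": 87,"dp": [0.003,0.039,0.7],"spin": 0.003},{"hand": 87,"dp": [0.003,0.039,0.765],"spin": 0.003},{"hand": 87,"dp": [0.003,0.039,0.765],"spin": 0.003},{"hand": 30,"dp": [0.003,0.039,0.765],"spin": 0.003},{"hand": 30,"dp": [0.003,0.039,0.765],"spin": 0.003},{"hand": 30,"dp": [0.003,0.039,0.765],"spin": 0.003},{"hand": 30,"dp": [0.003,0.039,0.765],"spin": 0.003},{"hand": 30,"dp": [0.003,0.039,0.765],"spin": 0.003},{"hand": 30,"dp": [0.003,0.039,0.765],"spin": 0.003},{"hand": 30,"dp": [0.003,0.039,0.765],"spin": 0.003},{"hand": 30,"dp": [0.003,0.039,0.765],"spin": 0.003},{"hand": 30,"dp": [0.003,0.039,0.765],"spin": 0.003},{"hand": 30,"dp": [0.003,0.039,0.765],"spin": 0.003}], force=25)

```text
time: 3.95
ee_pos: [0.5277, -0.1183, 0.0088]
eef_rot: [0.999, 0.044, -0.0, -0.0]
ft_force: [-0.5, 2.9, 1.9]
width: 0.0358
grip_force: 25.0
```

Call:
carry_out(deltas=[{"dp": [0,0,-0.1],"spin": 0,"hand": 30},{"dp": [0,0,-0.28],"spin": 0,"hand": 30},{"dp": [0,0,-0.48],"spin": 0,"hand": 30},{"dp": [0,0,-0.68],"spin": 0,"hand": 30},{"dp": [0.03,-0.15,-0.845],"spin": -0.1,"hand": 30},{"dp": [0.079,-0.32,-0.845],"spin": -0.2,"hand": 30},{"dp": [0.079,-0.47,-0.845],"spin": -0.3,"hand": 30},{"dp": [0.079,-0.47,-0.845],"spin": -0.381,"hand": 30},{"dp": [0.079,-0.47,-0.845],"spin": -0.381,"hand": 30},{"dp": [0.079,-0.47,-0.845],"spin": -0.381,"hand": 30},{"dp": [0.079,-0.47,-0.845],"spin": -0.381,"hand": 30},{"dp": [0.079,-0.47,-0.845],"spin": -0.381,"hand": 30},{"dp": [0.079,-0.47,-0.845],"spin": -0.381,"hand": 30}])

```text
time: 5.25
ee_pos: [0.5365, -0.0004, 0.2193]
eef_rot: [0.8, 0.6, -0.001, -0.0]
ft_force: [0.3, -0.8, -4.0]
width: 0.0358
grip_force: 25.0
```

```bash
python3 - <<'E'
from h import *
s=read_state();print(s["time"],s["ee_pos"],s["eef_rot"],s["width"],s["grip_force"])
X=Ro.from_quat(s["eef_rot"]).as_matrix();print(np.degrees(np.arctan2(X[1,0],X[0,0])))
b=camera("wrist")[...,::-1].copy();cv2.imwrite("pics/w2.png",b)
np.savez("w2.npz",p=s["ee_pos"],q=s["eef_rot"])
cv2.imwrite("pics/w2v.png",cv2.resize(b[0:300,100:400],None,fx=2,fy=2,interpolation=2))
E
```

```text
5.25 [ 5.36548924e-01 -4.27945549e-04  2.19337999e-01] [ 7.99927136e-01  6.00096811e-01 -6.12981752e-04 -1.32307903e-04] 0.03578812575713336 24.99705748166889
73.7537023478604
```

View pics/w2v.png

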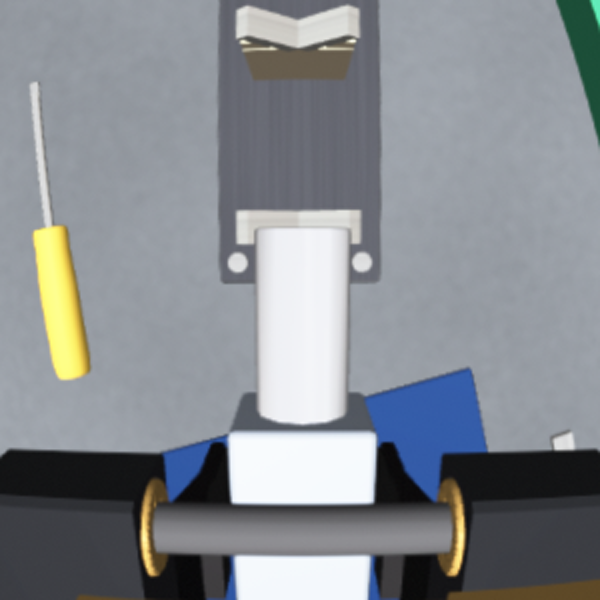

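The wrist view (2x crop) shows both V posts (near rims about (236,212) and (360,212), far rims about (237,10) and (360,10)), the plate's near corners (220,282) and (380,282), and the held valve with its journal end at (303,228).

```bash
python3 - <<'E'
from h import *
z=np.load("w2.npz");s={"ee_pos":z["p"],"eef_rot":z["q"]}
f=lambda q:np.array(q)/2+[100,0]
def L(q,h): 
    w=onz("wrist",f(q),h,s); return w
W=Ro.from_quat(s["eef_rot"]).as_matrix()
for nm,q,h in(("near rim",[(236,212),(360,212)],.106),("far rim top",[(237,10),(360,8)],.106),("far rim near",[(238,40),(360,38)],.106),("plate",[(220,282),(380,282)],.012),("platefar",[(219,120),(380,120)],.012),("screws",[(237,262),(362,262)],.014),("journal end",[(256,230),(350,230)],.229),("journal root",[(257,400),(348,400)],.229)):
    w=L(q,h);t=(w-s["ee_pos"])@W
    print(nm,"world mid",w.mean(0)[:2].round(4),"width",np.linalg.norm(w[0]-w[1]).round(4),"tool mid",t.mean(0).round(4),np.degrees(np.arctan2(*(t[1]-t[0])[:2])).round(1))
E
```

```text
near rim world mid [0.5571 0.0753] width 0.0569 tool mid [ 0.0786 -0.0013  0.1133] -0.1
far rim top world mid [0.585  0.1704] width 0.0572 tool mid [ 0.1776 -0.0011  0.1132] 0.9
far rim near world mid [0.5809 0.1552] width 0.0563 tool mid [ 0.1619 -0.0009  0.1132] 0.9
plate world mid [0.5459 0.0351] width 0.1001 tool mid [ 0.0369 -0.0007  0.2073] 0.0
platefar world mid [0.5742 0.1332] width 0.0989 tool mid [ 0.139  -0.001   0.2072] -0.1
screws world mid [0.5492 0.0472] width 0.0772 tool mid [ 0.0494 -0.001   0.2053] -0.0
journal end world mid [0.5572 0.0679] width 0.0239 tool mid [ 0.0714  0.0007 -0.0097] 0.0
journal root world mid [0.5445 0.0246] width 0.0245 tool mid [ 0.0262  0.0006 -0.0097] 0.0
```

Fixture yaw already matches the tool to about 0.1°. I'll shift to the seat and descend to about 20 mm above it.

Call:
carry_out(deltas=[{"dp": [0.15,-0.006,0],"spin": 0,"hand": 30},{"dp": [0.33,-0.006,0],"spin": 0,"hand": 30},{"dp": [0.488,-0.006,0],"spin": 0,"hand": 30},{"dp": [0.488,-0.006,0],"spin": 0,"hand": 30},{"dp": [0.488,-0.006,0.12],"spin": 0,"hand": 30},{"dp": [0.488,-0.006,0.26],"spin": 0,"hand": 30},{"dp": [0.488,-0.006,0.36],"spin": 0,"hand": 30},{"dp": [0.488,-0.006,0.42],"spin": 0,"hand": 30},{"dp": [0.488,-0.006,0.437],"spin": 0,"hand": 30},{"dp": [0.488,-0.006,0.437],"spin": 0,"hand": 30},{"dp": [0.488,-0.006,0.437],"spin": 0,"hand": 30}])

```text
time: 6.4
ee_pos: [0.5708, 0.1177, 0.1121]
eef_rot: [0.801, 0.599, 0.001, 0.0]
ft_force: [-0.4, 0.2, -2.6]
width: 0.0358
grip_force: 25.0
```

```bash
python3 - <<'E'
from h import *
s=read_state();print(s["time"],s["ee_pos"],s["eef_rot"],s["ft_force"])
a=camera("scene")[...,::-1];b=camera("wrist")[...,::-1];t=camera("top")[...,::-1]
cv2.imwrite("pics/c3.png",np.hstack([np.vstack([cv2.resize(a[185:285,250:370],None,fx=3,fy=3,interpolation=2),cv2.resize(t[110:200,150:270],None,fx=3,fy=3,interpolation=2)]),cv2.resize(b[0:285,120:340],None,fx=2,fy=2,interpolation=2)]))
E
```

```text
6.4 [0.57077476 0.11773043 0.11214792] [8.00733300e-01 5.99020122e-01 9.89967074e-04 3.10026395e-04] [-0.3610212   0.16568478 -2.61553787]
```

View pics/c3.png

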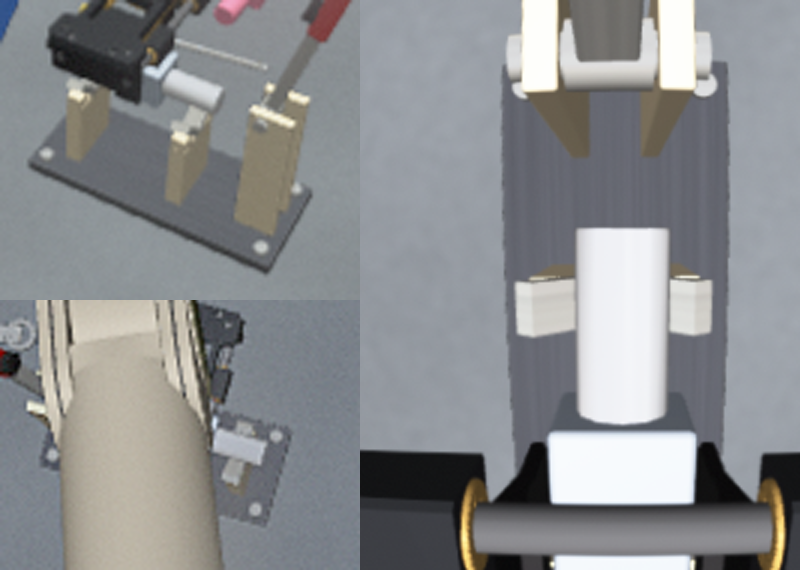

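```bash
python3 - <<'E'
from h import *
s=read_state()
W=Ro.from_quat(s["eef_rot"]).as_matrix();print(s["ee_pos"],W[:,2],np.degrees(np.arctan2(W[1,0],W[0,0])))
f=lambda q:(np.array(q)-[360,0])/2+[120,0]
for nm,q,h in(("rim far side",[(515,282),(711,282)],.106),("rim near",[(518,336),(711,334)],.106),("plate80",[(503,80),(727,80)],.012),("plate300",[(510,300),(727,300)],.012),("plate430",[(516,440),(725,440)],.012),("cheeks near top",[(523,90),(695,90)],.145),("pin",[(508,52),(711,52)],.135),("journal end",[(577,230),(669,230)],.122),("root",[(578,400),(667,400)],.122)):
    w=onz("wrist",f(q),h,s);t=(w-s["ee_pos"])@W
    print(nm,w.mean(0)[:2].round(4),"width",np.linalg.norm(w[0]-w[1]).round(4),"tool mid",t.mean(0).round(4))
E
```

```text
[0.57057156 0.1177577  0.11194868] [ 1.74253881e-03  8.17395068e-04 -9.99998148e-01] 73.62614844430215
rim far side [0.5845 0.1727] width 0.056 tool mid [ 0.0566 -0.0021  0.006 ]
rim near [0.5805 0.1577] width 0.0561 tool mid [ 0.0411 -0.0017  0.006 ]
plate80 [0.6075 0.2522] width 0.0986 tool mid [ 0.1392 -0.0026  0.1001]
plate300 [0.5808 0.156 ] width 0.0973 tool mid [ 0.0395 -0.0011  0.1   ]
plate430 [0.5629 0.0917] width 0.0996 tool mid [-0.0273 -0.0002  0.0999]
cheeks near top [0.5973 0.2172] width 0.0371 tool mid [ 0.103  -0.0024 -0.0329]
pin [0.6006 0.2289] width 0.0476 tool mid [ 0.1151 -0.0025 -0.0229]
journal end [0.5914 0.186 ] width 0.0234 tool mid [ 0.0714  0.0007 -0.01  ]
root [0.5786 0.1428] width 0.0239 tool mid [ 0.0263  0.0006 -0.01  ]
```

Call:
carry_out(deltas=[{"dp": [0.003,-0.007,0],"spin": -0.0035,"hand": 30},{"dp": [0.003,-0.007,0],"spin": -0.0035,"hand": 30},{"dp": [0.003,-0.007,0.02],"spin": -0.0035,"hand": 30},{"dp": [0.003,-0.007,0.04],"spin": -0.0035,"hand": 30},{"dp": [0.003,-0.007,0.055],"spin": -0.0035,"hand": 30},{"dp": [0.003,-0.007,0.065],"spin": -0.0035,"hand": 30},{"dp": [0.003,-0.007,0.068],"spin": -0.0035,"hand": 30},{"dp": [0.003,-0.007,0.068],"spin": -0.0035,"hand": 30},{"dp": [0.003,-0.007,0.068],"spin": -0.0035,"hand": 30}])

```text
time: 7.45
ee_pos: [0.5685, 0.1188, 0.0939]
eef_rot: [0.797, 0.604, 0.0, -0.0]
ft_force: [0.2, 1.0, -3.6]
width: 0.0358
grip_force: 25.0
```

```bash
python3 - <<'E'
from h import *
s=read_state();print(s["time"],s["ee_pos"],s["eef_rot"],s["ft_force"],s["torque"])
b=camera("wrist")[...,::-1]
cv2.imwrite("pics/c4.png",cv2.resize(b[0:285,120:380],None,fx=2,fy=2,interpolation=2))
E
```

```text
7.45 [0.56851915 0.11883286 0.09391834] [ 7.97169193e-01  6.03755962e-01  1.27174250e-04 -3.87599391e-06] [ 0.20609386  0.99236295 -3.62021214] [-0.09984346  0.05331088  0.03211751]
```

View pics/c4.png

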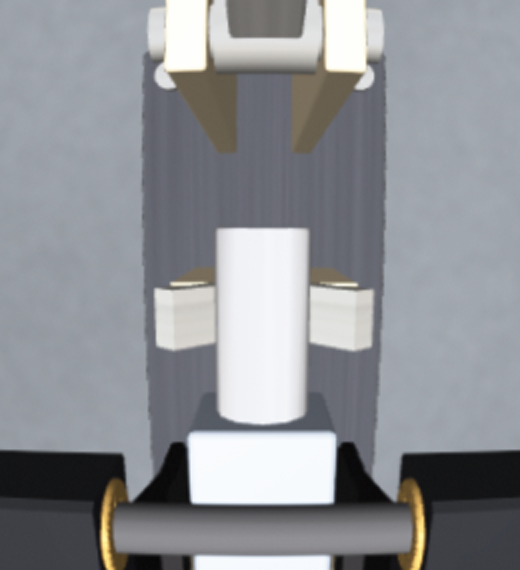

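The journal centre (262) now lines up with the post centre (264), within 0.5 mm. I'll lower it gently.

Call:
carry_out(deltas=[{"dp": [0,0,0.004],"spin": 0,"hand": 30},{"dp": [0,0,0.008],"spin": 0,"hand": 30},{"dp": [0,0,0.012],"spin": 0,"hand": 30},{"dp": [0,0,0.012],"spin": 0,"hand": 30}])

```text
time: 7.9
ee_pos: [0.5683, 0.1188, 0.0906]
eef_rot: [0.797, 0.604, -0.0, -0.0]
ft_force: [-0.4, 0.7, -4.0]
width: 0.0359
grip_force: 25.0
```

Call:
carry_out(deltas=[{"dp": [0,0,0.003],"spin": 0,"hand": 30},{"dp": [0,0,0.003],"spin": 0,"hand": 30},{"dp": [0,0,0.003],"spin": 0,"hand": 30}])

```text
time: 8.2
ee_pos: [0.5684, 0.1188, 0.09]
eef_rot: [0.797, 0.604, 0.0, -0.0]
ft_force: [-0.1, 0.1, -3.8]
width: 0.0356
grip_force: 25.0
```

Call:
carry_out(deltas=[{"dp": [0,0,0.003],"spin": 0,"hand": 30},{"dp": [0,0,0.003],"spin": 0,"hand": 30},{"dp": [0,0,0.003],"spin": 0,"hand": 30}])

```text
time: 8.5
ee_pos: [0.5684, 0.1188, 0.0893]
eef_rot: [0.797, 0.604, 0.0, -0.0]
ft_force: [0.0, -0.4, -2.9]
width: 0.0359
grip_force: 25.0
```

Call:
carry_out(deltas=[{"dp": [0,0,0.003],"spin": 0,"hand": 30},{"dp": [0,0,0.003],"spin": 0,"hand": 30},{"dp": [0,0,0.003],"spin": 0,"hand": 30}])

```text
time: 8.8
ee_pos: [0.5684, 0.1188, 0.0885]
eef_rot: [0.797, 0.604, 0.0, -0.0]
ft_force: [-0.0, -0.8, -3.6]
width: 0.036
grip_force: 25.0
```

Call:
carry_out(deltas=[{"dp": [0,0,0.003],"spin": 0,"hand": 30},{"dp": [0,0,0.003],"spin": 0,"hand": 30},{"dp": [0,0,0.003],"spin": 0,"hand": 30}])

```text
time: 9.1
ee_pos: [0.5684, 0.1188, 0.0877]
eef_rot: [0.797, 0.604, -0.0, -0.0]
ft_force: [-0.2, -0.1, -3.0]
width: 0.036
grip_force: 25.0
```

Call:
carry_out(deltas=[{"dp": [0,0,0.003],"spin": 0,"hand": 30},{"dp": [0,0,0.003],"spin": 0,"hand": 30},{"dp": [0,0,0.003],"spin": 0,"hand": 30}])

```text
time: 9.4
ee_pos: [0.5686, 0.1188, 0.0871]
eef_rot: [0.797, 0.604, 0.0, 0.0]
ft_force: [1.0, 0.4, -2.4]
width: 0.0364
grip_force: 25.0
```

Call:
carry_out(deltas=[{"dp": [0,0,0.003],"spin": 0,"hand": 30},{"dp": [0,0,0.003],"spin": 0,"hand": 30},{"dp": [0,0,0.003],"spin": 0,"hand": 30}])

```text
time: 9.7
ee_pos: [0.5688, 0.1188, 0.0868]
eef_rot: [0.797, 0.604, 0.0, 0.0]
ft_force: [0.1, -0.6, 2.9]
width: 0.036
grip_force: 25.0
```

```bash
python3 - <<'E'
from h import *
for i in range(4):
    camera("wrist");s=read_state();print(s["ee_pos"],s["ft_force"],s["torque"],s["width"])
E
```

```text
[0.56883721 0.11881766 0.08678754] [ 0.19304669 -0.39592459  4.03657286] [-0.16901033  0.10192483 -0.20353096] 0.03578323333193875
[0.5688279  0.11881677 0.0867597 ] [-0.21876515 -0.55954752  4.82146831] [-0.27294066  0.11923157 -0.14365963] 0.0360999467921013
[0.56883005 0.11877938 0.08677599] [ 0.46398548 -0.35560064  5.0385247 ] [-0.26476517  0.09680357 -0.21624655] 0.03601325778255179
[0.568832   0.11881508 0.08676624] [-0.81831581 -0.05679819  5.27616493] [-0.28400355  0.05500786 -0.23896637] 0.03572049994251974
```

Contact: the force rose about 8 N and the TCP stopped at 0.0868. I'll release and rise.

Call:
carry_out(deltas=[{"dp": [0,0,0],"spin": 0,"hand": 34},{"dp": [0,0,0],"spin": 0,"hand": 38},{"dp": [0,0,0],"spin": 0,"hand": 45},{"dp": [0,0,0],"spin": 0,"hand": 60},{"dp": [0,0,0],"spin": 0,"hand": 70},{"dp": [0,0,0],"spin": 0,"hand": 70},{"dp": [0,0,0],"spin": 0,"hand": 70},{"dp": [0,0,-0.1],"spin": 0,"hand": 70},{"dp": [0,0,-0.25],"spin": 0,"hand": 70},{"dp": [0,0,-0.4],"spin": 0,"hand": 70},{"dp": [0,0,-0.4],"spin": 0,"hand": 70},{"dp": [0,0,-0.4],"spin": 0,"hand": 70}], force=5)

```text
time: 11.1
ee_pos: [0.5688, 0.119, 0.1869]
eef_rot: [0.797, 0.604, 0.001, 0.0]
ft_force: [0.3, 0.8, -0.8]
width: 0.07
grip_force: 0.0
```

```bash
python3 - <<'E'
from h import *
s=read_state();print(s["time"],s["ee_pos"],s["eef_rot"],s["ft_force"],s["width"])
np.savez("w5.npz",p=s["ee_pos"],q=s["eef_rot"])
b=camera("wrist")[...,::-1];a=camera("scene")[...,::-1];cv2.imwrite("pics/s5.png",a);cv2.imwrite("pics/w5.png",b)
cv2.imwrite("pics/c5.png",np.hstack([cv2.resize(a[170:290,250:380],(390,360),interpolation=2),cv2.resize(b[0:260,150:350],(400,520),interpolation=2)[:360]]) if 0 else np.hstack([np.vstack([cv2.resize(a[170:290,250:380],(390,360),interpolation=2),np.zeros((160,390,3),np.uint8)]),cv2.resize(b[0:260,150:350],(400,520),interpolation=2)]))
E
```

```text
11.1 [0.56877226 0.1189622  0.18690033] [7.97152379e-01 6.03777557e-01 8.61177256e-04 7.33687438e-05] [ 0.25807864  0.76133359 -0.83366313] 0.07001016186051742
```

View pics/c5.png

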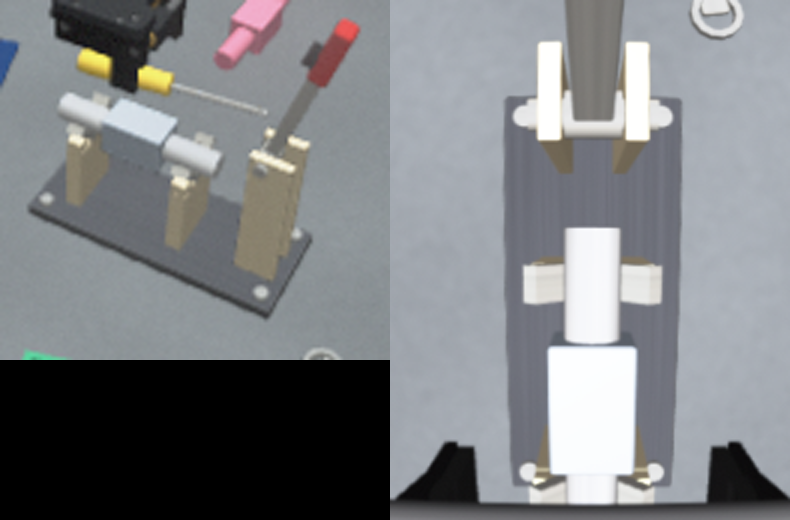

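The valve lies centred in both V posts and the lever is still open. Next I'll close the fingers, pass over the lever and come down behind it.

Call:
carry_out(deltas=[{"dp": [0,0,-0.19],"spin": 0,"hand": 20},{"dp": [0,0,-0.38],"spin": 0,"hand": 0},{"dp": [0,0,-0.55],"spin": 0,"hand": 0},{"dp": [0,0,-0.61],"spin": 0,"hand": 0},{"dp": [0,0,-0.61],"spin": 0,"hand": 0},{"dp": [0.18,0,-0.61],"spin": 0,"hand": 0},{"dp": [0.36,0,-0.61],"spin": 0,"hand": 0},{"dp": [0.54,0,-0.61],"spin": 0,"hand": 0},{"dp": [0.72,0,-0.61],"spin": 0,"hand": 0},{"dp": [0.85,0,-0.61],"spin": 0,"hand": 0},{"dp": [0.85,0,-0.61],"spin": 0,"hand": 0},{"dp": [0.85,0,-0.61],"spin": 0,"hand": 0}])

```text
time: 12.4
ee_pos: [0.6256, 0.3237, 0.3354]
eef_rot: [0.797, 0.604, -0.002, -0.0]
ft_force: [-0.3, -0.7, 0.1]
width: 0.0
grip_force: 0.0
```

```bash
python3 - <<'E'
from h import *
s=read_state();print(s["time"],s["ee_pos"],s["eef_rot"],s["ft_force"],s["width"])
d=(s["ee_pos"]-[.5688,.119,0]);u=np.array([.2706,.9627]);print("fixture y",d[:2]@u+.003,"lateral",d[0]*u[1]-d[1]*u[0],s["joint_positions"])
a=camera("scene")[...,::-1]
cv2.imwrite("pics/c6.png",cv2.resize(a[80:290,230:420],None,fx=2.5,fy=2.5,interpolation=2))
E
```

```text
12.4 [0.62563711 0.32366018 0.33543054] [ 7.96940410e-01  6.04053638e-01 -2.27716795e-03 -8.45904284e-06] [-0.30358838 -0.71864714  0.1451688 ] 6.94293924733742e-06
fixture y 0.21540647344579222 lateral -0.0006639627011400598 [-0.77746173  0.51907267  0.406857    1.01472301 -0.19714761  1.64669638
 -0.70733925]
```

View pics/c6.png

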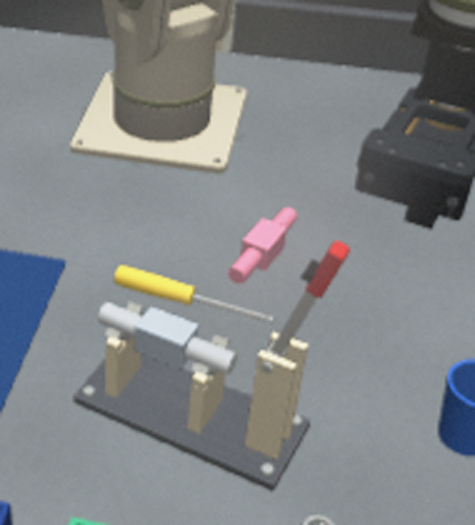

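The scene view shows the valve seated, the lever open (handle at crop (328,268)) and the closed gripper behind it, clear. I'll sweep the lever over in an arc.

Call:
carry_out(deltas=[{"dp": [0,0,0.16],"spin": 0,"hand": 0},{"dp": [0,0,0.32],"spin": 0,"hand": 0},{"dp": [0,0,0.32],"spin": 0,"hand": 0},{"dp": [-0.1,0,0.32],"spin": 0,"hand": 0},{"dp": [-0.15,0,0.32],"spin": 0,"hand": 0},{"dp": [-0.2,0,0.316],"spin": 0,"hand": 0},{"dp": [-0.26,0,0.304],"spin": 0,"hand": 0},{"dp": [-0.328,0,0.3],"spin": 0,"hand": 0},{"dp": [-0.42,0,0.304],"spin": 0,"hand": 0},{"dp": [-0.512,0,0.324],"spin": 0,"hand": 0},{"dp": [-0.6,0,0.364],"spin": 0,"hand": 0},{"dp": [-0.684,0,0.42],"spin": 0,"hand": 0},{"dp": [-0.684,0,0.42],"spin": 0,"hand": 0}])

```text
time: 13.75
ee_pos: [0.5789, 0.155, 0.2334]
eef_rot: [0.798, 0.602, -0.001, -0.0]
ft_force: [0.3, 0.6, 0.0]
width: 0.0003
grip_force: 0.0
```

Call:
carry_out(deltas=[{"dp": [-0.035,0,0.038],"spin": 0,"hand": 0},{"dp": [-0.068,0,0.076],"spin": 0,"hand": 0},{"dp": [-0.095,0,0.116],"spin": 0,"hand": 0},{"dp": [-0.124,0,0.156],"spin": 0,"hand": 0},{"dp": [-0.144,0,0.204],"spin": 0,"hand": 0},{"dp": [-0.16,0,0.248],"spin": 0,"hand": 0},{"dp": [-0.17,0,0.29],"spin": 0,"hand": 0},{"dp": [-0.176,0,0.32],"spin": 0,"hand": 0},{"dp": [-0.176,0,0.336],"spin": 0,"hand": 0},{"dp": [-0.176,0,0.34],"spin": 0,"hand": 0},{"dp": [-0.176,0,0.34],"spin": 0,"hand": 0}])

```text
time: 14.85
ee_pos: [0.5678, 0.1166, 0.1488]
eef_rot: [0.797, 0.604, 0.0, -0.0]
ft_force: [-0.5, -0.2, 0.2]
width: 0.0004
grip_force: 0.0
```

```bash
python3 - <<'E'
from h import *
s=read_state();print(s["time"],s["ee_pos"],s["ft_force"])
a=camera("scene")[...,::-1]
b=camera("wrist")[...,::-1]
cv2.imwrite("pics/c7.png",np.hstack([cv2.resize(a[150:290,240:380],(420,420),interpolation=2),cv2.resize(b[0:384,120:400],None,fx=1.09375,fy=1.09375)[:420]]))
E
```

```text
14.85 [0.56776753 0.11662478 0.14877753] [-0.51181209 -0.21574391  0.21034902]
```

View pics/c7.png

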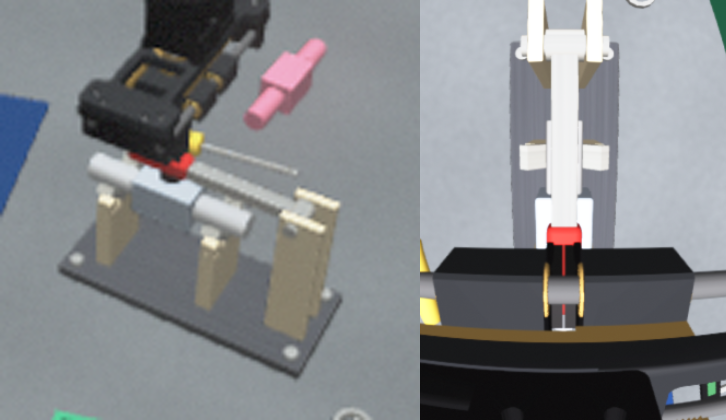

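The lever is almost shut, with the red handle under the fingertips at crop (170,165). I'll press gently until it stops.

Call:
carry_out(deltas=[{"dp": [0,0,0.006],"spin": 0,"hand": 0},{"dp": [0,0,0.012],"spin": 0,"hand": 0},{"dp": [0,0,0.016],"spin": 0,"hand": 0},{"dp": [0,0,0.016],"spin": 0,"hand": 0},{"dp": [0,0,0.016],"spin": 0,"hand": 0}])

```text
time: 15.45
ee_pos: [0.5676, 0.1164, 0.1447]
eef_rot: [0.797, 0.604, -0.0, -0.0]
ft_force: [0.3, -0.0, 0.2]
width: 0.0005
grip_force: 0.0
```

Call:
carry_out(deltas=[{"dp": [0,0,0.004],"spin": 0,"hand": 0},{"dp": [0,0,0.008],"spin": 0,"hand": 0},{"dp": [0,0,0.008],"spin": 0,"hand": 0}])

```text
time: 15.75
ee_pos: [0.5678, 0.1165, 0.1443]
eef_rot: [0.797, 0.604, 0.0, -0.0]
ft_force: [-7.0, -1.4, 14.8]
width: 0.0004
grip_force: 7.3
```

Hard stop at z = 0.144 with 15 N, so the lever is fully down. I'll back off and check.

Call:
carry_out(deltas=[{"dp": [0,0,-0.05],"spin": 0,"hand": 0},{"dp": [0,0,-0.2],"spin": 0,"hand": 0},{"dp": [0,0,-0.4],"spin": 0,"hand": 0},{"dp": [0,0,-0.6],"spin": 0,"hand": 0},{"dp": [0,0,-0.6],"spin": 0,"hand": 0},{"dp": [0,0,-0.6],"spin": 0,"hand": 0},{"dp": [0,0,-0.6],"spin": 0,"hand": 0}])

```text
time: 16.45
ee_pos: [0.5673, 0.1164, 0.2919]
eef_rot: [0.797, 0.604, -0.001, -0.0]
ft_force: [-0.2, 0.8, -0.1]
width: 0.0002
grip_force: 0.0
```

```bash
python3 - <<'E'
from h import *
s=read_state();print(s["time"],s["ee_pos"],s["ft_force"])
a=camera("scene")[...,::-1]
b=camera("wrist")[...,::-1]
cv2.imwrite("pics/c8.png",np.hstack([cv2.resize(a[150:290,240:380],(420,420),interpolation=2),cv2.resize(b[50:290,160:360],None,fx=1.75,fy=1.75)]))
E
```

```text
16.45 [0.56727832 0.11641079 0.29192654] [-0.16761839  0.84483038 -0.06690876]
```

View pics/c8.png

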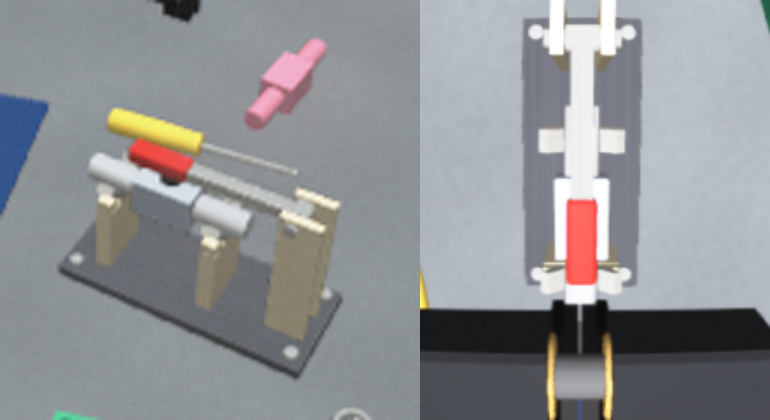

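The lever lies level over the seated valve (red handle at crop (160,160)), and the robot is clear.

```bash
python3 -c "from bench import *; print(close_job())"
```

```text
the job is handed in; nothing more can be done
None
```

The valve body is seated in both V posts, the lever is pressed down to its stop over it, the gripper is clear, and I handed the job in at about 16.5 s; no verdict came back.

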